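# Put the lids back on the paan stall's ingredient containers

### The arm

A 6-joint arm with a two-finger parallel gripper is mounted at the origin on the work surface. World frame = base frame: x ahead of the robot, y to its left, z up, the work surface at z = 0. Lengths are in m, angles in degrees, forces in N, time in s.
With the tool pointing down it reaches from about 0.3 to 0.75 m from the base axis. Payload 8.5 kg.
Tool frame: the origin (TCP) lies midway between the tips of the shut fingers; the grasp point (between the pads) lies 19 mm behind it; z points along the fingers, y is the line along which they close (so a half turn about z gives the same grasp; the last joint's range is limited). The gripper opens to 85 mm and grips with 20 to 120 N. Pads are 22 mm wide; open, the fingers measure 114 mm over their backs; the gripper's body (76 mm by 85 mm) begins 54 mm behind the grasp point. The pads swing forward as they close: fully open they stand 13 mm farther back than shut.
Start: joints at [-82.981, 21.807, 74.336, -0, 83.858, -12.336], TCP at [0.182, -0.519, 0.231] pointing down, gripper open.
Joint ranges: [-178.18, 178.18], [-50.72, 133.34], [12.68, 142.11], [-81.47, 261.47], [9.98, 163.14], [-165.26, 165.26]. Speed limits (degrees/s): [136.94, 136.94, 180, 180, 180, 180].

### API

Orientations are given as [roll, pitch, yaw] about the fixed x, y, z axes, in that order (R = Rz(yaw) Ry(pitch) Rx(roll)).
In Python, from plant import * gives the robot as it stands.
- The arm moves only by the tool play_rows, never from a script. Its argument "targets" is a list of rows, each a list of 7 numbers: the opening, from 0 (shut) to 1 (fully open), then the shift along the tool's x, y, z as a fraction of full scale, then the turn, a rotation vector about the tool's x, y, z as a fraction of full scale. A call has 1 to 8 rows; each row shifts and turns the commanded pose from where the row before left it, along the tool's axes as they then stand; what a row does not reach is not made up. Full scale, the value 1, is 0.02 m for a shift and 180 degrees for a turn. A row lasts 1/10 s, in which the tool goes at most 50 mm and 8.59 degrees, less where a joint would pass 70% of its speed; a pose out of reach is approached as far as the arm can. A call with a number of a shift or a turn outside -1 to 1 is refused whole. A call with a gripper value outside its range is refused whole. The fingers move at their own pace and stop on an object; "squeeze" is the grip in N (left out, the last holds). Time passes only in rows, so rows that do not move let the fingers close. It gives the time, the measured TCP pose, the force, the opening and the grip force at its end, in the units of the state.
- read_state(): the state, without advancing time (a new reading comes with each control period).
- camera(name): name is "side" or "top" or "wrist"; returns (picture, depth): 420x560x3 uint8, blue, green, red; 420x560 float32, m along the optical axis (not along the pixel's ray), 0 where there is no reading.
- camera_model(name): a dict with "fx", "fy", "cx", "cy" (pixels), "eye" and "orientation" of the camera in the world; the wrist camera has in their place "hand_eye" (4x4, takes a point from camera to tool coordinates, whose origin is the TCP and whose axes are the flange's). Camera axes: x right, y up, looking along -z (the intrinsics and any distortion apply to the point x, -y, -z); pixel columns grow to the right and rows downward; lengths in m; the calibration is good to about 2 mm. A picture is of the moment at which its call begins: read the wrist's pose just before it. camera_model takes no time and is no camera call.
- sign_off(): hands the job in; it is judged then, once.
Trained networks look in the newest picture that a camera, given by its name, has taken for a name from the list of things; names that differ only in an ending like _2 or _b are one class to them, and where a whole thing is asked for, a point or a joint stands for the part that bears it (a point fixed in the world has none). Each returns a list of dicts, best first, with "score" (0 to 1); they miss things now and then, are a little off and sometimes report something else, mostly with a low value. They report only what shows in the picture. A call takes as long as a camera call.
- cut_out(camera, name): "mask" (420x560 bool, what is visible of it) and "pixel" ([column, row] in pixels, amid what is visible of it).
- place_of(camera, name): "pixel" ([column, row] in pixels: a listed point, or the origin of a listed thing).
The state is a dict: "time_s": time; "q": joint angles; "qd": joint speeds; "joint_torque": joint torques, N m; "tool_pos": TCP position; "tcp_rot": TCP orientation; "force": force on the tool from outside, world axes, zero at the start; "moment": the same for the moment, N m; "grip_width": finger opening in m; "gripper_force": force on a finger pad.
Only numpy, scipy, OpenCV 4.12 (cv2) and the standard library are available. Lean on these libraries where they do the work, as an engineer would, in place of code of your own. Each camera call takes 0.05 s, during which the arm holds its last target. There are 200 camera calls.

### The job

The paan stall is closing: put each of the four loose lids squarely and fully down on the ingredient container it fits - large round, small round, square and oblong - so that all four containers are covered. Set the lids down, do not drop them, and leave the containers, the steel tumbler and the full tin standing where they are.

Things in the scene. Friction and masses are not known exactly. Their poses are not given: they have to be found in the camera images.
- large_round_lid: Larger of two round steel lids, 106 mm across, loose, lying flat, skirt down (90 g). Origin: centre of its underside, z up. Above the origin: tapered skirt 0 to 10 mm (76 mm across at foot, 87 at top), rim 10 to 14 mm, top rising to 18 mm. Grip: black upright round knob on the axis, 20 mm across, 18 to 42 mm up. Seated: rim on the container edge, origin 10 mm below it.
- small_round_lid: Smaller of two round steel lids, 76 mm across, loose, lying flat, skirt down (50 g). Origin: centre of its underside, z up. Above the origin: tapered skirt 0 to 10 mm (46 mm across at foot, 57 at top), rim 10 to 14 mm, top rising to 18 mm. Grip: black upright round knob on the axis, 20 mm across, 18 to 42 mm up. Seated: rim on the container edge, origin 10 mm below it.
- square_lid: Square steel lid, 86 x 86 mm, loose, lying flat, skirt down (80 g). Origin: centre of its underside, z up. Above the origin: tapered skirt 0 to 10 mm (56 x 56 mm at foot, 69 x 69 at top), rim 10 to 14 mm, top rising to 18 mm. Grip: black bar along the lid's x, 50 long x 12 thick, 26 to 42 mm up, centred. Seated: rim on the container edge, origin 10 mm below it. Fits in any quarter turn.
- oblong_lid: Oblong steel lid, 116 (x) by 72 mm (y), loose, lying flat, skirt down (90 g). Origin: centre of its underside, z up. Above the origin: tapered skirt 0 to 10 mm (86 x 42 mm at foot, 99 x 55 at top), rim 10 to 14 mm, top rising to 18 mm. Grip: black bar along the lid's x, 60 long x 12 thick, 26 to 42 mm up, centred. Seated: rim on the container edge, origin 10 mm below it. Fits either way round.
- large_canister: Open stainless container of ingredients, loose (700 g): the larger round one, 100 mm across. Walls 3 mm, upper edge 80 mm above its origin. Contents at least 12 mm below the edge. Origin: centre of its underside, z up. Takes the large round lid.
- small_canister: Open stainless container of ingredients, loose (350 g): the smaller round one, 70 mm across. Walls 3 mm, upper edge 60 mm above its origin. Contents at least 12 mm below the edge. Origin: centre of its underside, z up. Takes the small round lid.
- square_tin: Open stainless container of ingredients, loose (600 g): square, 80 x 80 mm, sides along its x and y axes. Walls 3 mm, upper edge 70 mm above its origin. Contents at least 12 mm below the edge. Origin: centre of its underside, z up. Takes the square lid.
- oblong_tin: Open stainless container of ingredients, loose (550 g): oblong, 110 mm along its x axis, 66 mm along y. Walls 3 mm, upper edge 50 mm above its origin. Contents at least 12 mm below the edge. Origin: centre of its underside, z up. Takes the oblong lid.
- tumbler: Bystander: empty steel drinking tumbler, loose, 72 mm across the mouth, 100 mm high, standing among the task's things. Origin: centre of its underside, z up.
- paste_tin: Bystander: full round tin with a paper label, loose, 69 mm across, 87 mm high, among the task's things. Origin: centre of its underside, z up. Not listed: a nut cutter, 20 mm high, lies about x 0.68, y 0 (170 mm along x, 50 wide); two leaves lie flat near x 0.33; pots, jars and bowls up to 0.2 m high stand beyond x 0.85 and |y| 0.5, clear of the work.

How it is judged (in metres and radians):
At the end, for the whole second after the job is handed in: Each lid level on its own container, rim on its edge: within 8 mm in plan, 3 mm in height, 0.06 rad of level; square and oblong lids turned to fit within 0.14 rad; all at rest; containers upright and moved under 40 mm, tumbler and full tin upright and moved under 30 mm (horizontal distance between large_round_lid and large_canister below 0.008 m and z of large_round_lid in the frame of large_canister between 0.067 and 0.073 m and angle between each of large_round_lid, large_canister, small_round_lid, small_canister, square_lid, square_tin, oblong_lid, oblong_tin's own z axis and vertical below 0.06 rad and linear speed of each of large_round_lid, large_canister, small_round_lid, small_canister, square_lid, square_tin, oblong_lid, oblong_tin below 0.02 m/s and angular speed of each of large_round_lid, small_round_lid, square_lid, oblong_lid below 0.1 rad/s and distance of each of large_canister, small_canister, square_tin, oblong_tin from where it was at the start of the episode below 0.04 m and horizontal distance between small_round_lid and small_canister below 0.008 m and z of small_round_lid in the frame of small_canister between 0.047 and 0.053 m and horizontal distance between square_lid and square_tin below 0.008 m and z of square_lid in the frame of square_tin between 0.057 and 0.063 m and (angle between the x axis of square_lid and the x axis of square_tin, either way round below 0.14 rad or angle between the x axis of square_lid and the y axis of square_tin, either way round below 0.14 rad) and horizontal distance between oblong_lid and oblong_tin below 0.008 m and z of oblong_lid in the frame of oblong_tin between 0.037 and 0.043 m and angle between the x axis of oblong_lid and the x axis of oblong_tin, either way round below 0.14 rad and distance of each of tumbler, paste_tin from where it was at the start of the episode below 0.03 m and angle between each of tumbler, paste_tin's own z axis and vertical below 0.1 rad); the robot touches nothing.
It fails at once if the large round lid is dropped (moving faster than 0.7 m/s with no finger on it, a free fall of about 25 mm) (contact force between the fingers and large_round_lid below 0.05 N and linear speed of large_round_lid above 0.7 m/s).
It fails at once if the small round lid is dropped (moving faster than 0.7 m/s with no finger on it, a free fall of about 25 mm) (contact force between the fingers and small_round_lid below 0.05 N and linear speed of small_round_lid above 0.7 m/s).
It fails at once if the square lid is dropped (moving faster than 0.7 m/s with no finger on it, a free fall of about 25 mm) (contact force between the fingers and square_lid below 0.05 N and linear speed of square_lid above 0.7 m/s).
It fails at once if the oblong lid is dropped (moving faster than 0.7 m/s with no finger on it, a free fall of about 25 mm) (contact force between the fingers and oblong_lid below 0.05 N and linear speed of oblong_lid above 0.7 m/s).
It fails at once if the steel tumbler or the full paste tin is knocked over or shoved more than 30 mm (distance of any of tumbler, paste_tin from where it was at the start of the episode above 0.03 m or angle between any of tumbler, paste_tin's own z axis and vertical above 0.4 rad).
It also fails if it takes over 106 s, if anything falls off the work surface, if the arm or the gripper's body presses on something with over 40 N, if the wrist force passes 120 N, or if a joint passes its speed limit or range.

## Working session

There is one attempt and no reset: what is moved stays moved. The work goes in short steps, Python scripts to look and compute and a tool call to move; the robot and the scene stay as the last step left them, time stands still between calls to the robot, and variables do not carry over. Pictures are saved under pics/ and viewed, at most 14 in all, crops included, and the job is handed in when it is done.

Besides the shell and the picture viewer there is one more tool, called as a command line: name --pt "numbers of a row" for each row, then --argument value for the rest. play_rows: Moves the arm, as the interface text tells. Its arguments: {"type":"object","properties":{"targets":{"type":"array"},"squeeze":{"type":"number"}},"required":["targets"]}

```bash
mkdir -p pics; ls; cat > h.py <<'E'
import numpy as np, cv2
from scipy.spatial.transform import Rotation as R
from plant import *
def rot(o):
    o=np.array(o,float)
    return o if o.shape==(3,3) else R.from_euler('xyz',o,degrees=True).as_matrix()
def pts(cam,depth,mask=None):
    m=camera_model(cam); v,u=np.nonzero(depth>0 if mask is None else (mask&(depth>0)))
    d=depth[v,u]; P=np.c_[(u-m['cx'])/m['fx']*d,-(v-m['cy'])/m['fy']*d,-d]
    if cam=='wrist':
        s=read_state(); H=np.array(m['hand_eye']); P=P@H[:3,:3].T+H[:3,3]
        return P@rot(s['tcp_rot']).T+s['tool_pos'],u,v
    return P@rot(m['orientation']).T+m['eye'],u,v
E
python3 - <<'E'
from h import *
print(read_state())
for c in('top','side'):
    p,d=camera(c); cv2.imwrite(f'pics/{c}0.png',p); np.save(f'{c}d.npy',d); print(c,camera_model(c))
    for n in 'large_round_lid small_round_lid square_lid oblong_lid large_canister small_canister square_tin oblong_tin tumbler paste_tin'.split():
        r=cut_out(c,n)
        for k,x in enumerate(r[:2]):
            P,u,v=pts(c,d,x['mask'])
            print(n,round(x['score'],2),np.round(x['pixel']),len(P),np.round(np.median(P,0),3) if len(P) else '', np.round(np.percentile(P,[2,98],axis=0),3).tolist() if len(P) else '')
            if k==0: np.save(f'm_{c}_{n}.npy',x['mask'])
print(camera_model('wrist'))
E
```

```text
pics
{'time_s': 0.0, 'q': array([-8.29810291e+01,  2.18380423e+01,  7.43843109e+01, -2.11592177e-04,
        8.38569264e+01, -1.23340324e+01]), 'qd': array([ 0.03596117, -0.05150937, -0.00041328, -0.07890081, -0.00385475,
        0.05363875]), 'joint_torque': array([ 1.62820783e-03, -4.48452365e+01, -2.31279767e+01, -8.60312934e-05,
        4.68616752e-03,  2.88834130e-06]), 'tool_pos': array([ 0.18223952, -0.5186233 ,  0.23074201]), 'tcp_rot': array([-1.79922505e+02, -1.67294841e-02,  1.93530148e+01]), 'force': array([-0.51437615, -1.24909498,  0.41517978]), 'moment': array([ 0.00595194, -0.06688317,  0.00821035]), 'gripper_force': 0.0, 'grip_width': 0.0857664998101675}
top {'fx': 411.6934000511714, 'fy': 411.6934000511714, 'cx': 273.56893637254245, 'cy': 204.7384633846581, 'eye': array([ 0.3785235 , -0.01100173,  1.10805885]), 'orientation': array([  8.41506806,   1.01880509, -90.75891174])}
large_round_lid 0.94 [222. 166.] 1147 [0.652 0.148 0.016] [[0.606, 0.102, 0.01], [0.703, 0.195, 0.041]]
large_round_lid 0.66 [231. 232.] 1362 [0.458 0.115 0.057] [[0.411, 0.067, 0.002], [0.506,
[... 1937 characters left out ...]
29] [[0.475, 0.345, 0.002], [0.594, 0.432, 0.051]]
tumbler 0.71 [164. 247.] 1662 [0.598 0.278 0.069] [[0.579, 0.236, 0.005], [0.648, 0.303, 0.1]]
paste_tin 0.73 [303. 157.] 907 [ 0.61  -0.247  0.054] [[0.588, -0.388, 0.0], [0.656, -0.233, 0.088]]
{'fx': 294.994783501194, 'fy': 294.994783501194, 'cx': 280.1819964728645, 'cy': 212.11098722941526, 'hand_eye': array([[ 5.31832265e-04,  9.64724393e-01,  2.63261394e-01,
         6.62288476e-02],
       [ 9.99999857e-01, -5.28929064e-04, -8.19011785e-05,
        -5.37010615e-04],
       [ 6.02345380e-05,  2.63261400e-01, -9.64724537e-01,
        -1.42106508e-01],
       [ 0.00000000e+00,  0.00000000e+00,  0.00000000e+00,
         1.00000000e+00]])}
```

```bash
cat > fit.py <<'E'
from h import *
T={'large_canister':(.458,.114,.08,.06),'small_canister':(.46,-.087,.06,.045),'square_tin':(.53,-.392,.07,.065),'oblong_tin':(.535,.386,.05,.07),
'large_round_lid':(.652,.148,.014,.06),'small_round_lid':(.648,-.15,.014,.045),'square_lid':(.384,-.268,.014,.065),'oblong_lid':(.369,.294,.014,.07)}
def fit(P,n,c=None,z=None):
    x,y,zz,r=T[n]; 
    if c is not None:x,y=c
    if z is not None: zz=z
    near=P[np.hypot(P[:,0]-x,P[:,1]-y)<r]
    band=near[abs(near[:,2]-zz)<.006]
    q=(band[:,:2]*1e4).astype(np.float32)
    c,wh,a=cv2.minAreaRect(q); cc,cr=cv2.minEnclosingCircle(q)
    out=[n,len(q),'rect',np.round(np.array(c)/1e4,4),np.round(np.array(wh)/10,1),round(a,1),'circ',np.round(np.array(cc)/1e4,4),round(cr/10,1)]
    if 'lid' in n:
        k=near[near[:,2]>zz+.02]
        c,wh,a=cv2.minAreaRect((k[:,:2]*1e4).astype(np.float32))
        out+=['knob',len(k),np.round(np.array(c)/1e4,4),np.round(np.array(wh)/10,1),round(a,1),np.round(np.median(k[:,2]),4)]
    print(*out)
E
python3 - <<'E'
from fit import *
for c in('top','side'):
    P,_,_=pts(c,np.load(f'{c}d.npy'))
    print(c)
    for n in T:
        try: fit(P,n)
        except Exception as e: print(n,e)
E
```

```text
top
large_canister 170 rect [0.4602 0.114 ] [98. 98.] 89.4 circ [0.4595 0.1143] 49.9
small_canister 107 rect [ 0.4606 -0.0868] [68.1 67.2] 44.9 circ [ 0.4611 -0.0866] 34.9
square_tin 214 rect [ 0.5316 -0.3936] [81.2 81.6] 52.7 circ [ 0.5318 -0.3925] 56.0
oblong_tin 235 rect [0.5363 0.3861] [ 68.9 110.1] 73.2 circ [0.5362 0.3853] 62.8
large_round_lid 1045 rect [0.6536 0.1489] [104.3 104.6] 32.6 circ [0.654 0.149] 53.2 knob 49 [0.6537 0.1486] [18.3 19.3] 30.8 0.0405
small_round_lid 530 rect [ 0.6477 -0.1504] [74.  73.9] 88.1 circ [ 0.648  -0.1495] 38.0 knob 47 [ 0.6471 -0.1493] [18.4 18.3] 15.8 0.0412
square_lid 948 rect [ 0.3838 -0.2709] [86.9 86. ] 69.3 circ [ 0.3843 -0.2709] 58.9 knob 101 [ 0.3839 -0.2701] [12.6 49.3] 70.1 0.0407
oblong_lid 1046 rect [0.3689 0.2979] [116.6  72.2] 61.4 circ [0.3694 0.2973] 66.3 knob 115 [0.3693 0.2978] [60.5 12.4] 60.4 0.0411
side
large_canister 330 rect [0.4592 0.1153] [ 99.2 100. ] 68.4 circ [0.4598 0.1157] 51.6
small_canister 175 rect [ 0.46   -0.0843] [69.  72.4] 36.5 circ [ 0.4574 -0.086 ] 39.2
square_tin 179 rect [ 0.5316 -0.3919] [83.4 87.9] 52.5 circ [ 0.5315 -0.3926] 56.5
oblong_tin 493 rect [0.5362 0.3868] [ 67.  116.5] 73.4 circ [0.5349 0.3872] 64.4
large_round_lid 729 rect [0.6453 0.1424] [ 83.  105.8] 47.9 circ [0.6531 0.1497] 55.0 knob 55 [0.6528 0.1502] [18.5 20.6] 9.9 0.041
small_round_lid 278 rect [ 0.6465 -0.1476] [73.8 76.9] 24.9 circ [ 0.6484 -0.1487] 40.3 knob 38 [ 0.6473 -0.1473] [19.6 20.6] 13.0 0.0404
square_lid 17 rect [ 0.4319 -0.2497] [10.9 25.3] 9.9 circ [ 0.4277 -0.2504] 12.7 knob 0 [0. 0.] [0. 0.] 0.0 nan
oblong_lid 1496 rect [0.3681 0.2979] [116.6  74.5] 61.8 circ [0.3689 0.2971] 66.8 knob 241 [0.3683 0.2988] [58.8 15. ] 60.9 0.0407
  return _methods._mean(a, axis=axis, dtype=dtype,
  ret = ret.dtype.type(ret / rcount)
```

View pics/top0.png

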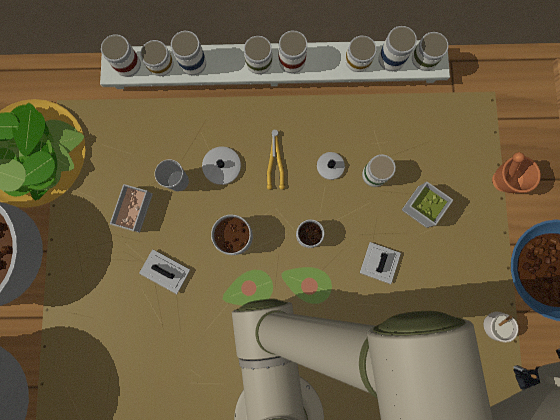

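The picture shows lids at (222,166), (331,166), (380,263), (162,272), and containers at (231,234), (311,233), (428,205), (131,208). This agrees with the fitted sizes.

```bash
cat > go.py <<'E'
import sys
from h import *
# usage: go.py x y z yaw : turn about tool z (fraction units), then shift in tool axes (units of 20 mm) at the turned pose
x,y,z,yaw=map(float,sys.argv[1:5]); s=read_state(); p=np.array(s['tool_pos']); r=s['tcp_rot']
Rt=R.from_euler('xyz',r,degrees=True); Rg=R.from_euler('xyz',[180,0,yaw],degrees=True)
rv=(Rt.inv()*Rg).as_rotvec(degrees=True)/180
print('t',round(s['time_s'],2),'p',p.round(4),'rot',np.round(r,2),'w',round(s['grip_width'],4))
print('turn total',rv.round(4),'min rows',int(np.ceil(abs(rv).max()*180/8.5)))
print('shift units after turn',(Rg.inv().apply(np.array([x,y,z])-p)/.02).round(3))
E
python3 go.py .384 -.2705 .07 -20.4
```

```text
t 1.1 p [ 0.1823 -0.5189  0.2313] rot [180.    -0.    19.35] w 0.0855
turn total [ 0.     -0.      0.2209] min rows 5
shift units after turn [  5.124 -15.157   8.067]
```

play_rows --pt "0.5 0 0 0.8 0 0 0.0442" --pt "0.5 0 0 1 0 0 0.0442" --pt "0.5 0 0 1 0 0 0.0442" --pt "0.5 0 0 1 0 0 0.0442" --pt "0.5 0 0 1 0 0 0.0442" --pt "0.5 0.6 -1 0 0 0 0" --pt "0.5 0.6 -1 0 0 0 0" --pt "0.5 0.6 -1 0 0 0 0" --squeeze 40

```text
time_s: 1.9
tool_pos: [0.2374, -0.4748, 0.1352]
tcp_rot: [-180.0, 0.0, -20.5]
force: [-0.5, 0.1, 0.5]
grip_width: 0.043
gripper_force: 0.0
```

play_rows --pt "0.5 0.6 -1 0 0 0 0" --pt "0.5 0.6 -1 0 0 0 0" --pt "0.5 0.6 -1 0 0 0 0" --pt "0.5 0.6 -1 0 0 0 0" --pt "0.5 0.6 -1 0 0 0 0" --pt "0.5 0.3 -1 0 0 0 0" --pt "0.5 0 -1 0 0 0 0" --pt "0.5 0 -1 0 0 0 0"

```text
time_s: 2.7
tool_pos: [0.3551, -0.3476, 0.1353]
tcp_rot: [180.0, -0.0, -20.4]
force: [0.3, 0.8, -0.4]
grip_width: 0.0426
gripper_force: 0.0
```

play_rows --pt "0.5 0 -1 0 0 0 0" --pt "0.5 0 -1 0.5 0 0 0" --pt "0.5 0 -1 0.7 0 0 0" --pt "0.5 0 -0.7 0.7 0 0 0" --pt "0.5 0 -0.4 0.7 0 0 0" --pt "0.5 0 0 0.6 0 0 0" --pt "0.5 0 0 0 0 0 0" --pt "0.5 0 0 0 0 0 0"

```text
time_s: 3.5
tool_pos: [0.3834, -0.2718, 0.0716]
tcp_rot: [180.0, -0.0, -20.4]
force: [-0.4, -0.4, 0.7]
grip_width: 0.0426
gripper_force: 0.0
```

```bash
python3 go.py .384 -.2705 .023 -20.4; python3 - <<'E'
from fit import *
p,d=camera('wrist'); cv2.imwrite('pics/w1.png',p); P,_,_=pts('wrist',d)
fit(P,'square_lid')
E
```

```text
t 3.5 p [ 0.3834 -0.2718  0.0716] rot [ 1.7999e+02 -1.0000e-02 -2.0430e+01] w 0.0426
turn total [ 0.     -0.0001 -0.0001] min rows 1
shift units after turn [ 0.006 -0.069  2.431]
square_lid 11014 rect [ 0.3825 -0.2718] [86.3 86.1] 69.4 circ [ 0.3874 -0.2738] 56.3 knob 56231 [ 0.3854 -0.268 ] [122.3  49.3] 58.0 0.1514
```

View pics/w1.png

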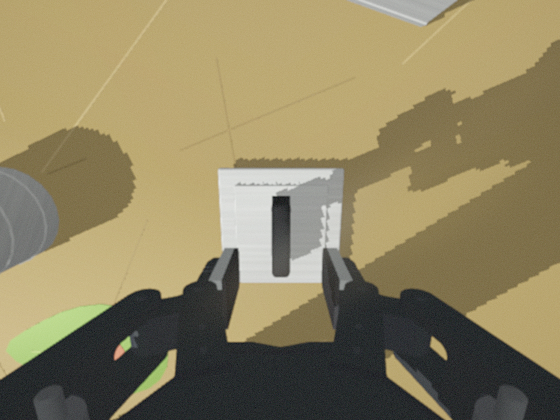

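The bar at (281,236) lies centred between the fingers and parallel to the pads, and the wrist fit agrees to about 1 mm. Descend, grip and lift.

play_rows --pt "0.5 0 0 0.8 0 0 0" --pt "0.5 0 0 0.8 0 0 0" --pt "0.5 0 0 0.6 0 0 0" --pt "0.5 0 0 0.2 0 0 0" --pt "0.5 0 0 0 0 0 0" --pt "0 0 0 0 0 0 0" --pt "0 0 0 0 0 0 0" --pt "0 0 0 0 0 0 0" --squeeze 40

```text
time_s: 4.35
tool_pos: [0.3835, -0.2719, 0.024]
tcp_rot: [180.0, -0.1, -20.4]
force: [-0.2, -0.2, 5.7]
grip_width: 0.0113
gripper_force: 39.9
```

play_rows --pt "0 0 0 0 0 0 0" --pt "0 0 0 0 0 0 0" --pt "0 0 0 0 0 0 0" --pt "0 0 0 -0.3 0 0 0" --pt "0 0 0 -0.6 0 0 0" --pt "0 0 0 -0.6 0 0 0" --pt "0 0 0 0 0 0 0" --pt "0 0 0 0 0 0 0"

```text
time_s: 5.15
tool_pos: [0.3832, -0.2714, 0.0533]
tcp_rot: [180.0, -0.0, -20.4]
force: [0.1, 1.1, -1.5]
grip_width: 0.0112
gripper_force: 39.1
```

```bash
python3 go.py .5316 -.3935 .13 -37.3; python3 - <<'E'
from fit import *
p,d=camera('wrist'); cv2.imwrite('pics/w2.png',p); P,_,_=pts('wrist',d)
fit(P,'square_lid',z=.044)
E
```

```text
t 5.15 p [ 0.3832 -0.2714  0.0533] rot [ 1.7999e+02 -1.0000e-02 -2.0420e+01] w 0.0112
turn total [ 0.     -0.0001  0.0938] min rows 2
shift units after turn [ 9.602  0.36  -3.834]
square_lid 13126 rect [ 0.3825 -0.271 ] [86.4 85.5] 69.5 circ [ 0.3909 -0.2742] 53.6 knob 58422 [ 0.3847 -0.2679] [123.   49.5] 59.1 0.1338
```

View pics/w2.png

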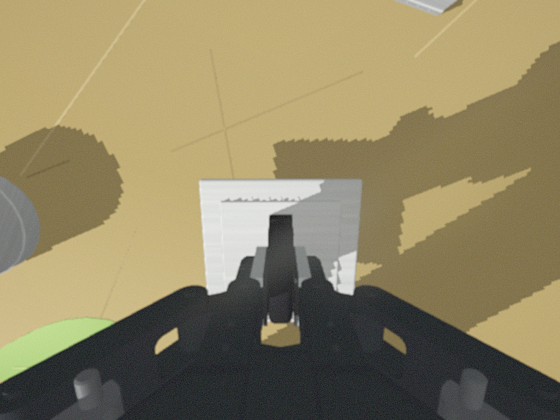

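The lid is held level by its bar at (280,240), about 30 mm up. Carry it to the square tin.

play_rows --pt "0 0 0 -0.7 0 0 0.0312" --pt "0 0 0 -0.9 0 0 0.0312" --pt "0 0 0 -0.9 0 0 0.0312" --pt "0 0.5 0 -0.9 0 0 0" --pt "0 0.9 0 -0.4 0 0 0" --pt "0 1 0 0 0 0 0" --pt "0 1 0 0 0 0 0" --pt "0 1 0 0 0 0 0"

```text
time_s: 6.0
tool_pos: [0.4537, -0.325, 0.1285]
tcp_rot: [-180.0, 0.1, -37.3]
force: [-0.3, -0.9, -0.9]
grip_width: 0.0111
gripper_force: 39.1
```

play_rows --pt "0 1 0 0 0 0 0" --pt "0 1 0.2 0 0 0 0" --pt "0 1 0.2 0 0 0 0" --pt "0 1 0 0 0 0 0" --pt "0 0.8 0 0 0 0 0" --pt "0 0.4 0 0 0 0 0" --pt "0 0 0 0 0 0 0" --pt "0 0 0 0 0 0 0"

```text
time_s: 6.8
tool_pos: [0.5307, -0.3937, 0.1288]
tcp_rot: [-180.0, 0.1, -37.3]
force: [-0.1, -0.5, -0.7]
grip_width: 0.011
gripper_force: 39.1
```

```bash
python3 go.py .5316 -.3933 .085 -37.3; python3 - <<'E'
from fit import *
p,d=camera('wrist'); P,_,_=pts('wrist',d)
fit(P,'square_lid',c=(.532,-.393),z=.12)
p,d=camera('top');P,_,_=pts('top',d)
fit(P,'square_tin',z=.070)
E
```

```text
t 6.8 p [ 0.5307 -0.3937  0.1288] rot [-1.7999e+02  8.0000e-02 -3.7270e+01] w 0.011
turn total [-0.0001  0.0004  0.0002] min rows 1
shift units after turn [ 0.024 -0.041  2.19 ]
square_lid 13120 rect [ 0.5301 -0.3933] [86.4 85.4] 52.6 circ [ 0.5374 -0.3989] 53.5 knob 58443 [ 0.5321 -0.3917] [124.3  49.3] 42.8 0.2098
square_tin 74 rect [ 0.548  -0.3615] [33.5 85. ] 75.2 circ [ 0.5443 -0.3753] 42.5
```

play_rows --pt "0 0.04 -0.04 0.5 0 0 0" --pt "0 0 0 0.6 0 0 0" --pt "0 0 0 0.4 0 0 0" --pt "0 0 0 0.3 0 0 0" --pt "0 0 0 0.2 0 0 0" --pt "0 0 0 0.15 0 0 0" --pt "0 0 0 0.08 0 0 0" --pt "0 0 0 0 0 0 0"

```text
time_s: 7.7
tool_pos: [0.5323, -0.394, 0.0847]
tcp_rot: [180.0, -0.0, -37.3]
force: [0.1, 0.9, -1.6]
grip_width: 0.0112
gripper_force: 39.1
```

play_rows --pt "0 0 0 0.03 0 0 0" --pt "0 0 0 0.03 0 0 0" --pt "0 0 0 0 0 0 0"

```text
time_s: 8.0
tool_pos: [0.5324, -0.3941, 0.0841]
tcp_rot: [180.0, -0.0, -37.3]
force: [-0.9, -0.2, 1.9]
grip_width: 0.0111
gripper_force: 39.5
```

play_rows --pt "0.3 0 0 0 0 0 0" --pt "0.5 0 0 0 0 0 0" --pt "0.5 0 0 0 0 0 0" --pt "0.5 0 0 -0.5 0 0 0" --pt "0.5 0 0 -1 0 0 0" --pt "0.5 0 0 -1 0 0 0" --pt "0.5 0 0 -1 0 0 0" --pt "0.5 0 0 -0.4 0 0 0"

```text
time_s: 8.8
tool_pos: [0.5328, -0.3945, 0.1643]
tcp_rot: [180.0, -0.2, -37.3]
force: [-0.1, -0.2, -0.4]
grip_width: 0.0427
gripper_force: 0.0
```

```bash
python3 go.py .6475 -.1495 .15 -37.3; python3 - <<'E'
from fit import *
p,d=camera('wrist'); P,_,_=pts('wrist',d); cv2.imwrite('pics/w3.png',p)
fit(P,'square_lid',c=(.532,-.393),z=.074)
p,d=camera('top');P,_,_=pts('top',d)
fit(P,'square_lid',c=(.532,-.393),z=.074)
E
```

```text
t 8.8 p [ 0.5328 -0.3945  0.1643] rot [179.96  -0.23 -37.27] w 0.0427
turn total [ 0.0002 -0.0013  0.0002] min rows 1
shift units after turn [ -2.862 -13.218   0.717]
square_lid 8987 rect [ 0.5315 -0.394 ] [86.3 85.2] 52.8 circ [ 0.5344 -0.3962] 57.2 knob 56221 [ 0.5341 -0.3919] [125.4  49.3] 41.9 0.2444
square_lid 443 rect [ 0.5453 -0.3761] [45.  85.6] 52.9 circ [ 0.546  -0.3758] 47.3 knob 4454 [ 0.5276 -0.3885] [128.6  93.2] 47.3 0.4578
```

View pics/w3.png

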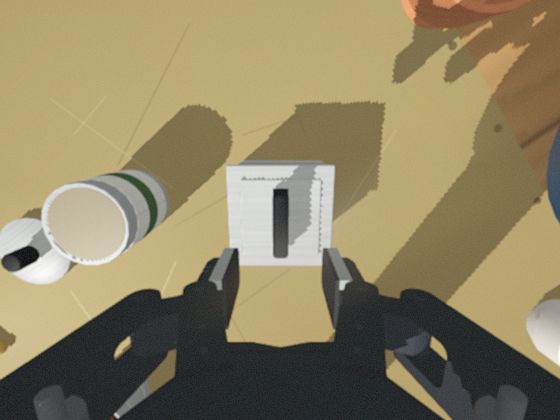

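The square lid sits level on the tin, with its bar at (280,223). Next is the small round lid.

play_rows --pt "0.5 -0.2 -0.6 0 0 0 0" --pt "0.5 -0.2 -1 0 0 0 0" --pt "0.5 -0.2 -1 0 0 0 0" --pt "0.5 -0.2 -1 0 0 0 0" --pt "0.5 -0.2 -1 0 0 0 0" --pt "0.5 -0.2 -1 0 0 0 0" --pt "0.5 -0.2 -1 0 0 0 0" --pt "0.5 -0.2 -1 0 0 0 0"

```text
time_s: 9.7
tool_pos: [0.5994, -0.2509, 0.1606]
tcp_rot: [-180.0, 0.1, -37.2]
force: [0.4, -0.4, 0.5]
grip_width: 0.0426
gripper_force: 0.0
```

play_rows --pt "0.5 -0.2 -1 0 0 0 0" --pt "0.5 -0.2 -1 0 0 0 0" --pt "0.5 -0.2 -1 0 0 0 0" --pt "0.5 -0.2 -1 0 0 0 0" --pt "0.5 -0.2 -1 0 0 0 0" --pt "0.5 -0.2 -0.6 0 0 0 0" --pt "0.5 0 0 0 0 0 0" --pt "0.5 0 0 0 0 0 0"

```text
time_s: 10.5
tool_pos: [0.6474, -0.1497, 0.1612]
tcp_rot: [180.0, 0.0, -37.2]
force: [-0.0, -0.3, -0.3]
grip_width: 0.0427
gripper_force: 0.0
```

```bash
python3 go.py .6475 -.1495 .023 -37.3; python3 - <<'E'
from fit import *
p,d=camera('wrist'); P,_,_=pts('wrist',d)
fit(P[P[:,2]<.06],'small_round_lid')
p,d=camera('top');P,_,_=pts('top',d)
fit(P,'square_lid',c=(.532,-.393),z=.074)
E
```

```text
t 10.5 p [ 0.6474 -0.1497  0.1612] rot [ 1.7998e+02  3.0000e-02 -3.7240e+01] w 0.0427
turn total [0.0001 0.0002 0.0003] min rows 1
shift units after turn [-2.00e-03 -1.10e-02  6.91e+00]
small_round_lid 3862 rect [ 0.6462 -0.151 ] [75.  75.4] 85.7 circ [ 0.6461 -0.1509] 38.1 knob 369 [ 0.6464 -0.1511] [19.2 19.1] 42.2 0.0415
square_lid 1017 rect [ 0.5331 -0.3927] [85.9 87.9] 52.8 circ [ 0.5329 -0.3922] 59.7 knob 104 [ 0.5319 -0.3921] [12.2 48.5] 52.5 0.1001
```

play_rows --pt "0.5 0 0.02 1 0 0 0" --pt "0.5 0 0 1 0 0 0" --pt "0.5 0 0 1 0 0 0" --pt "0.5 0 0 1 0 0 0" --pt "0.5 0 0 1 0 0 0" --pt "0.5 0 0 0.9 0 0 0" --pt "0.5 0 0 0.6 0 0 0" --pt "0.5 0 0 0.3 0 0 0"

```text
time_s: 11.4
tool_pos: [0.6469, -0.1508, 0.0245]
tcp_rot: [180.0, 0.1, -37.3]
force: [0.4, 0.0, 0.6]
grip_width: 0.043
gripper_force: 0.0
```

play_rows --pt "0.5 0 0 0.08 0 0 0" --pt "0.5 0 0 0 0 0 0" --pt "0 0 0 0 0 0 0" --pt "0 0 0 0 0 0 0" --pt "0 0 0 0 0 0 0" --pt "0 0 0 0 0 0 0" --pt "0 0 0 0 0 0 0" --pt "0 0 0 0 0 0 0"

```text
time_s: 12.2
tool_pos: [0.6478, -0.1505, 0.0248]
tcp_rot: [-180.0, -0.1, -37.3]
force: [-2.5, 0.5, 6.5]
grip_width: 0.0182
gripper_force: 39.2
```

play_rows --pt "0 0 0 -0.3 0 0 0" --pt "0 0 0 -0.6 0 0 0" --pt "0 0 0 -0.9 0 0 0" --pt "0 0 0 -1 0 0 0" --pt "0 0 0 -0.9 0 0 0" --pt "0 0 0 -0.5 0 0 0" --pt "0 0 0 0 0 0 0"

```text
time_s: 12.9
tool_pos: [0.6479, -0.1505, 0.1097]
tcp_rot: [-180.0, -0.2, -37.3]
force: [0.9, -0.1, -0.5]
grip_width: 0.0182
gripper_force: 39.2
```

```bash
python3 go.py .4607 -.0867 .12 -37.3; python3 - <<'E'
from fit import *
p,d=camera('wrist'); P,_,_=pts('wrist',d); cv2.imwrite('pics/w4.png',p)
fit(P[P[:,2]<.13],'small_round_lid',z=.098)
E
```

```text
t 12.9 p [ 0.6479 -0.1505  0.1097] rot [-1.7996e+02 -1.6000e-01 -3.7270e+01] w 0.0182
turn total [-0.0002 -0.0009  0.0002] min rows 1
shift units after turn [-9.38   3.136 -0.515]
small_round_lid 8108 rect [ 0.6482 -0.1507] [72.2 73.8] 4.6 circ [ 0.6462 -0.1497] 38.3 knob 2060 [ 0.6472 -0.15  ] [45.4 22.5] 52.2 0.1248
```

View pics/w4.png

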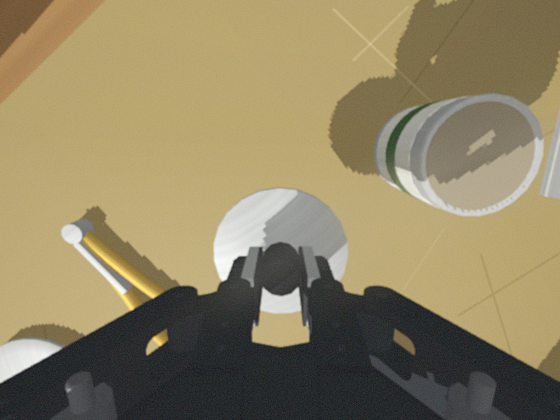

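The small lid is held level by its knob at (280,268), clear of the tin. Carry it to the small canister.

play_rows --pt "0 -0.6 0.2 -0.5 0 0 0" --pt "0 -1 0.35 0 0 0 0" --pt "0 -1 0.35 0 0 0 0" --pt "0 -1 0.35 0 0 0 0" --pt "0 -1 0.35 0 0 0 0" --pt "0 -1 0.35 0 0 0 0" --pt "0 -1 0.35 0 0 0 0" --pt "0 -1 0.35 0 0 0 0"

```text
time_s: 13.75
tool_pos: [0.493, -0.0999, 0.117]
tcp_rot: [180.0, 0.1, -37.3]
force: [1.3, -0.2, -0.5]
grip_width: 0.0186
gripper_force: 39.2
```

play_rows --pt "0 -0.9 0.3 0 0 0 0" --pt "0 -0.6 0.2 0 0 0 0" --pt "0 -0.3 0 0 0 0 0" --pt "0 0 0 0 0 0 0" --pt "0 0 0 0 0 0 0"

```text
time_s: 14.25
tool_pos: [0.4601, -0.0867, 0.1177]
tcp_rot: [-180.0, -0.0, -37.3]
force: [1.0, 0.7, -0.2]
grip_width: 0.0183
gripper_force: 39.2
```

```bash
python3 go.py .4607 -.0867 .0748 -37.3; python3 - <<'E'
from fit import *
s=read_state()
p,d=camera('wrist'); P,_,_=pts('wrist',d)
fit(P[P[:,2]<.145],'small_round_lid',c=s['tool_pos'][:2],z=s['tool_pos'][2]-.011)
E
```

```text
t 14.25 p [ 0.4601 -0.0867  0.1177] rot [-1.800e+02 -1.000e-02 -3.727e+01] w 0.0183
turn total [-0.     -0.      0.0002] min rows 1
shift units after turn [ 0.023 -0.019  2.147]
small_round_lid 8082 rect [ 0.461  -0.0871] [72.1 74.1] 4.4 circ [ 0.4593 -0.0861] 38.2 knob 2518 [ 0.4597 -0.0865] [45.5 22.8] 53.1 0.1345
```

play_rows --pt "0 0.04 0 0.5 0 0 0" --pt "0 0 0 0.6 0 0 0" --pt "0 0 0 0.4 0 0 0" --pt "0 0 0 0.3 0 0 0" --pt "0 0 0 0.17 0 0 0" --pt "0 0 0 0.1 0 0 0" --pt "0 0 0 0.05 0 0 0" --pt "0 0 0 0 0 0 0"

```text
time_s: 15.1
tool_pos: [0.4604, -0.0871, 0.0756]
tcp_rot: [-180.0, -0.0, -37.3]
force: [-0.0, -0.5, -0.5]
grip_width: 0.0181
gripper_force: 39.2
```

play_rows --pt "0 0 0 0.03 0 0 0" --pt "0 0 0 0.03 0 0 0" --pt "0 0 0 0 0 0 0"

```text
time_s: 15.4
tool_pos: [0.4604, -0.0871, 0.0748]
tcp_rot: [-180.0, -0.0, -37.3]
force: [-1.7, 0.1, 4.7]
grip_width: 0.0179
gripper_force: 39.8
```

play_rows --pt "0.3 0 0 0 0 0 0" --pt "0.5 0 0 0 0 0 0" --pt "0.5 0 0 0 0 0 0" --pt "0.5 0 0 -0.5 0 0 0" --pt "0.5 0 0 -1 0 0 0" --pt "0.5 0 0 -1 0 0 0" --pt "0.5 0 0 -0.5 0 0 0" --pt "0.5 0 0 0 0 0 0"

```text
time_s: 16.2
tool_pos: [0.4608, -0.0873, 0.1356]
tcp_rot: [-180.0, -0.2, -37.3]
force: [0.3, -1.0, -0.3]
grip_width: 0.0425
gripper_force: 0.0
```

```bash
python3 go.py .6535 .149 .13 -37.3; python3 - <<'E'
from fit import *
p,d=camera('wrist'); P,_,_=pts('wrist',d); cv2.imwrite('pics/w5.png',p)
fit(P[P[:,2]<.11],'small_round_lid',c=(.46,-.087),z=.064)
E
```

```text
t 16.2 p [ 0.4608 -0.0873  0.1356] rot [-1.7996e+02 -1.6000e-01 -3.7270e+01] w 0.0425
turn total [-0.0002 -0.0009  0.0002] min rows 1
shift units after turn [  0.505 -15.236   0.282]
small_round_lid 6549 rect [ 0.4587 -0.0866] [75.3 75.3] 53.5 circ [ 0.4586 -0.0863] 38.1 knob 676 [ 0.4592 -0.0867] [19.2 19.2] 10.0 0.0904
```

View pics/w5.png

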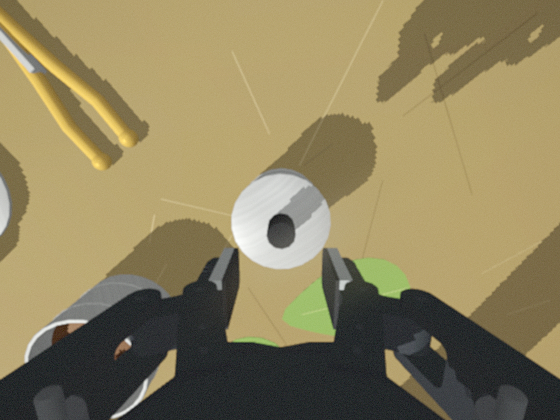

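The small lid sits level, with its knob at (281,230). Next is the large round lid.

play_rows --pt "0.5 0.03 -0.6 0 0 0 0" --pt "0.5 0.03 -1 0 0 0 0" --pt "0.5 0.03 -1 0 0 0 0" --pt "0.5 0.03 -1 0 0 0 0" --pt "0.5 0.03 -1 0 0 0 0" --pt "0.5 0.03 -1 0 0 0 0" --pt "0.5 0.03 -1 0 0 0 0" --pt "0.5 0.03 -1 0 0 0 0"

```text
time_s: 17.05
tool_pos: [0.5565, 0.0326, 0.1331]
tcp_rot: [180.0, 0.1, -37.3]
force: [0.2, -0.5, -0.2]
grip_width: 0.0431
gripper_force: 0.0
```

play_rows --pt "0.5 0.03 -1 0 0 0 0" --pt "0.5 0.03 -1 0 0 0 0" --pt "0.5 0.03 -1 0 0 0 0" --pt "0.5 0.03 -1 0 0 0 0" --pt "0.5 0.03 -1 0 0 0 0" --pt "0.5 0.03 -1 0 0 0 0" --pt "0.5 0.03 -1 0 0 0 0" --pt "0.5 0.03 -0.6 0 0 0 0"

```text
time_s: 17.85
tool_pos: [0.6523, 0.1512, 0.1326]
tcp_rot: [179.9, 0.1, -37.2]
force: [0.4, -0.0, -0.5]
grip_width: 0.0424
gripper_force: 0.0
```

play_rows --pt "0.5 0 0 0 0 0 0" --pt "0.5 0 0 0 0 0 0"

```text
time_s: 18.05
tool_pos: [0.6515, 0.1494, 0.1332]
tcp_rot: [179.9, 0.1, -37.2]
force: [-0.2, -0.8, -0.3]
grip_width: 0.0428
gripper_force: 0.0
```

```bash
python3 go.py .6535 .149 .023 -37.3; python3 - <<'E'
from fit import *
p,d=camera('wrist'); P,_,_=pts('wrist',d)
fit(P[P[:,2]<.06],'large_round_lid')
p,d=camera('top');P,_,_=pts('top',d)
fit(P,'small_round_lid',c=(.46,-.087),z=.064)
E
```

```text
t 18.05 p [0.6515 0.1494 0.1332] rot [ 1.7993e+02  8.0000e-02 -3.7250e+01] w 0.0428
turn total [0.0004 0.0005 0.0003] min rows 1
shift units after turn [ 0.09  -0.044  5.509]
large_round_lid 9612 rect [0.6525 0.148 ] [105.5 104.8] 52.1 circ [0.6523 0.1478] 53.1 knob 456 [0.653  0.1476] [19.  18.8] 40.9 0.0418
small_round_lid 627 rect [ 0.4609 -0.086 ] [71.3 74.1] 88.4 circ [ 0.4606 -0.086 ] 37.9 knob 52 [ 0.4611 -0.0851] [17.6 17.9] 89.4 0.0911
```

play_rows --pt "0.5 0.1 0 0.8 0 0 0" --pt "0.5 0 0 1 0 0 0" --pt "0.5 0 0 1 0 0 0" --pt "0.5 0 0 1 0 0 0" --pt "0.5 0 0 0.8 0 0 0" --pt "0.5 0 0 0.5 0 0 0" --pt "0.5 0 0 0.3 0 0 0" --pt "0.5 0 0 0 0 0 0"

```text
time_s: 18.95
tool_pos: [0.6534, 0.1476, 0.026]
tcp_rot: [180.0, 0.0, -37.3]
force: [0.4, -0.7, -0.0]
grip_width: 0.0427
gripper_force: 0.0
```

play_rows --pt "0.5 0 0 0.08 0 0 0" --pt "0.5 0 0 0 0 0 0" --pt "0 0 0 0 0 0 0" --pt "0 0 0 0 0 0 0" --pt "0 0 0 0 0 0 0" --pt "0 0 0 0 0 0 0" --pt "0 0 0 0 0 0 0" --pt "0 0 0 0 0 0 0"

```text
time_s: 19.75
tool_pos: [0.6539, 0.1478, 0.0253]
tcp_rot: [-180.0, -0.0, -37.3]
force: [-1.4, 1.3, 5.9]
grip_width: 0.0185
gripper_force: 39.1
```

play_rows --pt "0 0 0 -0.3 0 0 0" --pt "0 0 0 -0.7 0 0 0" --pt "0 0 0 -1 0 0 0" --pt "0 0 0 -1 0 0 0" --pt "0 0 0 -1 0 0 0" --pt "0 0 0 -0.8 0 0 0" --pt "0 0 0 -0.4 0 0 0" --pt "0 0 0 0 0 0 0"

```text
time_s: 20.55
tool_pos: [0.654, 0.1479, 0.1302]
tcp_rot: [-179.9, -0.1, -37.3]
force: [-0.0, 0.8, 0.1]
grip_width: 0.0178
gripper_force: 39.1
```

```bash
python3 go.py .460 .114 .13 -37.3; python3 - <<'E'
from fit import *
s=read_state()
p,d=camera('wrist'); P,_,_=pts('wrist',d); cv2.imwrite('pics/w6.png',p)
fit(P[P[:,2]<.145],'large_round_lid',c=s['tool_pos'][:2],z=s['tool_pos'][2]-.011)
E
```

```text
t 20.55 p [0.654  0.1479 0.1302] rot [-1.7991e+02 -1.0000e-01 -3.7270e+01] w 0.0178
turn total [-0.0005 -0.0006  0.0002] min rows 1
shift units after turn [-6.689  7.225  0.009]
large_round_lid 18033 rect [0.6534 0.1467] [104.6 101.5] 13.1 circ [0.6523 0.1485] 53.2 knob 1024 [0.6531 0.1481] [45.4 22.8] 52.4 0.1442
```

View pics/w6.png

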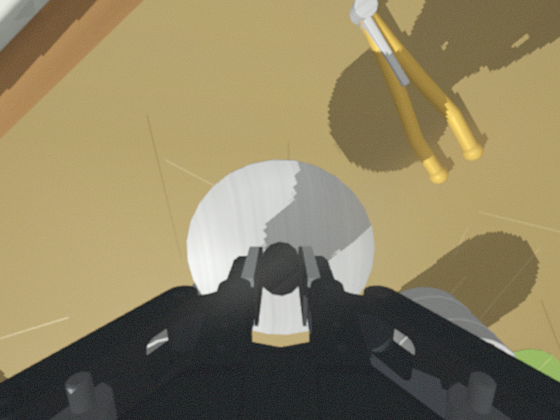

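The large lid is held level by its knob at (280,268). Carry it to the large canister.

play_rows --pt "0 -0.5 0.5 0 0 0 0" --pt "0 -0.9 1 0 0 0 0" --pt "0 -0.9 1 0 0 0 0" --pt "0 -0.9 1 0 0 0 0" --pt "0 -0.9 1 0 0 0 0" --pt "0 -0.9 1 0 0 0 0" --pt "0 -0.9 0.9 0 0 0 0" --pt "0 -0.5 0.6 0 0 0 0"

```text
time_s: 21.4
tool_pos: [0.4647, 0.1139, 0.1279]
tcp_rot: [179.9, 0.1, -37.3]
force: [0.8, 0.0, -0.7]
grip_width: 0.0185
gripper_force: 39.2
```

play_rows --pt "0 -0.28 0.22 0 0 0 0" --pt "0 0 0 0 0 0 0" --pt "0 0 0 0 0 0 0"

```text
time_s: 21.7
tool_pos: [0.4605, 0.1139, 0.1286]
tcp_rot: [-180.0, -0.0, -37.3]
force: [0.1, 0.1, -1.3]
grip_width: 0.0183
gripper_force: 39.2
```

```bash
python3 go.py .460 .1143 .0952 -37.3; python3 - <<'E'
from fit import *
s=read_state()
p,d=camera('wrist'); P,_,_=pts('wrist',d)
fit(P[P[:,2]<.145],'large_round_lid',c=s['tool_pos'][:2],z=s['tool_pos'][2]-.011)
E
```

```text
t 21.7 p [0.4605 0.1139 0.1286] rot [-1.7999e+02 -1.0000e-02 -3.7270e+01] w 0.0183
turn total [-0.0001 -0.0001  0.0001] min rows 1
shift units after turn [-3.40e-02 -1.00e-03  1.67e+00]
large_round_lid 18019 rect [0.4605 0.1128] [104.4 101.7] 13.1 circ [0.4594 0.1146] 53.3 knob 1410 [0.4603 0.1141] [45.6 22.5] 52.8 0.1441
```

play_rows --pt "0 0 0 0.4 0 0 0" --pt "0 0 0 0.5 0 0 0" --pt "0 0 0 0.3 0 0 0" --pt "0 0 0 0.2 0 0 0" --pt "0 0 0 0.15 0 0 0" --pt "0 0 0 0.08 0 0 0" --pt "0 0 0 0.03 0 0 0" --pt "0 0 0 0 0 0 0"

```text
time_s: 22.55
tool_pos: [0.4599, 0.1138, 0.0956]
tcp_rot: [-180.0, -0.0, -37.3]
force: [0.1, 0.3, -0.8]
grip_width: 0.0185
gripper_force: 39.2
```

play_rows --pt "0 0 0 0.03 0 0 0" --pt "0 0 0 0.03 0 0 0" --pt "0 0 0 0 0 0 0"

```text
time_s: 22.85
tool_pos: [0.46, 0.1138, 0.0953]
tcp_rot: [-180.0, -0.1, -37.3]
force: [-2.4, -0.9, 9.0]
grip_width: 0.0183
gripper_force: 40.2
```

Contact. Release and rise.

play_rows --pt "0.3 0 0 0 0 0 0" --pt "0.5 0 0 0 0 0 0" --pt "0.5 0 0 0 0 0 0" --pt "0.5 0 0 -0.5 0 0 0" --pt "0.5 0 0 -1 0 0 0" --pt "0.5 0 0 -1 0 0 0" --pt "0.5 0 0 -0.5 0 0 0" --pt "0.5 0 0 0 0 0 0"

```text
time_s: 23.65
tool_pos: [0.4604, 0.1139, 0.1556]
tcp_rot: [-179.9, -0.1, -37.3]
force: [-0.3, -0.0, -0.1]
grip_width: 0.043
gripper_force: 0.0
```

```bash
python3 go.py .3688 .2977 .15 61.0; python3 - <<'E'
from fit import *
p,d=camera('wrist'); P,_,_=pts('wrist',d)
fit(P[P[:,2]<.14],'large_round_lid',c=(.46,.114),z=.084)
E
```

```text
t 23.65 p [0.4604 0.1139 0.1556] rot [-1.799e+02 -1.300e-01 -3.727e+01] w 0.043
turn total [ 2.000e-04 -1.000e-03 -5.459e-01] min rows 12
shift units after turn [ 5.819 -8.462  0.281]
large_round_lid 12983 rect [0.4582 0.1138] [105.6 104.2] 0.9 circ [0.4583 0.1148] 53.3 knob 673 [0.4588 0.1142] [19.1 19.1] 12.7 0.1104
```

play_rows --pt "0.5 0 0 0 0 0 -0.0455" --pt "0.5 0 0 0 0 0 -0.0455" --pt "0.5 0 0 0 0 0 -0.0455" --pt "0.5 0 0 0 0 0 -0.0455" --pt "0.5 0 0 0 0 0 -0.0455" --pt "0.5 0 0 0 0 0 -0.0455" --pt "0.5 0 0 0 0 0 -0.0455" --pt "0.5 0 0 0 0 0 -0.0455"

```text
time_s: 24.5
tool_pos: [0.4593, 0.1138, 0.1532]
tcp_rot: [-179.9, 0.1, 28.6]
force: [-0.5, -0.6, 0.1]
grip_width: 0.0424
gripper_force: 0.0
```

play_rows --pt "0.5 0 0 0 0 0 -0.0455" --pt "0.5 0 0 0 0 0 -0.0455" --pt "0.5 0 0 0 0 0 -0.0455" --pt "0.5 0 0 0 0 0 -0.0455" --pt "0.5 0.4 -0.6 0 0 0 0" --pt "0.5 0.7 -1 0 0 0 0" --pt "0.5 0.7 -1 0 0 0 0" --pt "0.5 0.7 -1 0 0 0 0"

```text
time_s: 25.3
tool_pos: [0.4197, 0.1938, 0.1537]
tcp_rot: [-179.9, 0.0, 60.7]
force: [0.2, -0.2, 1.1]
grip_width: 0.0424
gripper_force: 0.0
```

play_rows --pt "0.5 0.7 -1 0 0 0 0" --pt "0.5 0.7 -1 0 0 0 0" --pt "0.5 0.7 -1 0 0 0 0" --pt "0.5 0.7 -1 0 0 0 0" --pt "0.5 0.5 -0.86 0 0 0 0" --pt "0.5 0 0 0 0 0 0" --pt "0.5 0 0 0 0 0 0"

```text
time_s: 26.0
tool_pos: [0.3674, 0.2975, 0.1539]
tcp_rot: [-180.0, 0.0, 60.9]
force: [-0.1, -0.3, 0.6]
grip_width: 0.0428
gripper_force: 0.0
```

```bash
python3 go.py .3688 .2977 .023 61.0; python3 - <<'E'
from fit import *
p,d=camera('wrist'); P,_,_=pts('wrist',d)
fit(P[P[:,2]<.06],'oblong_lid')
p,d=camera('top');P,_,_=pts('top',d)
fit(P[P[:,2]<.12],'large_round_lid',c=(.46,.114),z=.084)
E
```

```text
t 26.0 p [0.3674 0.2975 0.1539] rot [-1.7997e+02  5.0000e-02  6.0930e+01] w 0.0428
turn total [-0.0001  0.0003 -0.0004] min rows 1
shift units after turn [0.043 0.054 6.545]
oblong_lid 7492 rect [0.3685 0.2962] [116.   72.2] 61.4 circ [0.3687 0.2965] 67.0 knob 842 [0.3686 0.2971] [58.8 11.5] 61.3 0.0414
large_round_lid 1318 rect [0.46  0.115] [102.9 105.3] 0.3 circ [0.4606 0.1151] 53.1 knob 55 [0.4597 0.1149] [17.4 17.4] 2.3 0.1117
```

play_rows --pt "0.5 0.03 0.06 0.8 0 0 -0.0015" --pt "0.5 0 0 1 0 0 0" --pt "0.5 0 0 1 0 0 0" --pt "0.5 0 0 1 0 0 0" --pt "0.5 0 0 1 0 0 0" --pt "0.5 0 0 0.8 0 0 0" --pt "0.5 0 0 0.5 0 0 0" --pt "0.5 0 0 0.3 0 0 0"

```text
time_s: 26.9
tool_pos: [0.3696, 0.2968, 0.0257]
tcp_rot: [-180.0, 0.0, 61.2]
force: [0.8, 0.4, -0.0]
grip_width: 0.0428
gripper_force: 0.0
```

play_rows --pt "0.5 0 0 0.1 0 0 0" --pt "0.5 0 0 0 0 0 0" --pt "0 0 0 0 0 0 0" --pt "0 0 0 0 0 0 0" --pt "0 0 0 0 0 0 0" --pt "0 0 0 0 0 0 0" --pt "0 0 0 0 0 0 0" --pt "0 0 0 0 0 0 0"

```text
time_s: 27.7
tool_pos: [0.3696, 0.2974, 0.0247]
tcp_rot: [180.0, -0.0, 61.3]
force: [-1.1, 0.7, 5.3]
grip_width: 0.011
gripper_force: 43.0
```

play_rows --pt "0 0 0 -0.3 0 0 0" --pt "0 0 0 -0.7 0 0 0" --pt "0 0 0 -1 0 0 0" --pt "0 0 0 -1 0 0 0" --pt "0 0 0 -0.8 0 0 0" --pt "0 0 0 -0.4 0 0 0" --pt "0 0 0 0 0 0 0"

```text
time_s: 28.4
tool_pos: [0.3697, 0.2974, 0.1091]
tcp_rot: [179.9, -0.1, 61.3]
force: [-0.1, -1.0, -1.0]
grip_width: 0.0107
gripper_force: 42.1
```

```bash
python3 go.py .5362 .3863 .11 -16.7; python3 - <<'E'
from fit import *
s=read_state()
p,d=camera('wrist'); P,_,_=pts('wrist',d); cv2.imwrite('pics/w7.png',p)
fit(P[P[:,2]<.145],'oblong_lid',c=s['tool_pos'][:2],z=s['tool_pos'][2]-.011)
E
```

```text
t 28.4 p [0.3697 0.2974 0.1091] rot [ 1.7994e+02 -8.0000e-02  6.1280e+01] w 0.0107
turn total [-0.     -0.0006  0.4332] min rows 10
shift units after turn [ 6.697 -6.652 -0.047]
oblong_lid 14169 rect [0.3681 0.2962] [116.3  72.3] 61.2 circ [0.3705 0.3005] 63.5 knob 4517 [0.367  0.2989] [57.5 35.8] 40.1 0.1252
```

View pics/w7.png

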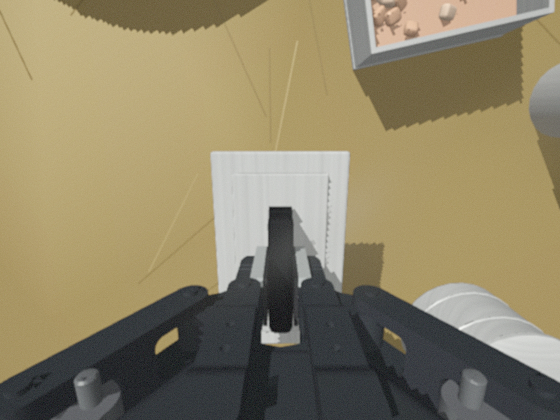

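The oblong lid is held straight by its bar at (281,268). Turn it and carry it to the oblong tin.

play_rows --pt "0 0 0 0 0 0 0.0433" --pt "0 0 0 0 0 0 0.0433" --pt "0 0 0 0 0 0 0.0433" --pt "0 0 0 0 0 0 0.0433" --pt "0 0 0 0 0 0 0.0433" --pt "0 0 0 0 0 0 0.0433" --pt "0 0 0 0 0 0 0.0433" --pt "0 0 0 0 0 0 0.0433"

```text
time_s: 29.25
tool_pos: [0.369, 0.297, 0.1072]
tcp_rot: [179.9, 0.1, -1.4]
force: [-0.3, -0.2, -0.8]
grip_width: 0.011
gripper_force: 42.1
```

play_rows --pt "0 0 0 0 0 0 0.0433" --pt "0 0 0 0 0 0 0.0433" --pt "0 0.5 -0.5 0 0 0 0" --pt "0 0.9 -0.9 0 0 0 0" --pt "0 0.9 -0.9 0 0 0 0" --pt "0 0.9 -0.9 0 0 0 0" --pt "0 0.9 -0.9 0 0 0 0" --pt "0 0.9 -0.9 0 0 0 0"

```text
time_s: 30.05
tool_pos: [0.4943, 0.3646, 0.1068]
tcp_rot: [179.9, 0.1, -16.7]
force: [1.1, 0.3, -0.6]
grip_width: 0.0108
gripper_force: 42.1
```

play_rows --pt "0 0.9 -0.9 0 0 0 0" --pt "0 0.5 -0.5 0 0 0 0" --pt "0 0.3 -0.25 0 0 0 0" --pt "0 0 0 0 0 0 0" --pt "0 0 0 0 0 0 0"

```text
time_s: 30.55
tool_pos: [0.5353, 0.3859, 0.1077]
tcp_rot: [179.9, 0.1, -16.7]
force: [-0.3, -0.5, 0.2]
grip_width: 0.011
gripper_force: 42.1
```

```bash
python3 go.py .5362 .3863 .0648 -16.7; python3 - <<'E'
from fit import *
s=read_state()
p,d=camera('wrist'); P,_,_=pts('wrist',d)
fit(P[P[:,2]<.145],'oblong_lid',c=s['tool_pos'][:2],z=s['tool_pos'][2]-.011)
E
```

```text
t 30.55 p [0.5353 0.3859 0.1077] rot [ 1.7994e+02  7.0000e-02 -1.6660e+01] w 0.011
turn total [0.0003 0.0004 0.0002] min rows 1
shift units after turn [ 0.04  -0.032  2.145]
oblong_lid 14162 rect [0.5332 0.3867] [ 72.3 116.2] 73.3 circ [0.5379 0.3854] 63.5 knob 4663 [0.5344 0.3838] [57.7 35.7] 4.5 0.1249
```

play_rows --pt "0 0.1 -0.03 0.5 0 0 0" --pt "0 0 0 0.6 0 0 0" --pt "0 0 0 0.4 0 0 0" --pt "0 0 0 0.3 0 0 0" --pt "0 0 0 0.17 0 0 0" --pt "0 0 0 0.1 0 0 0" --pt "0 0 0 0.05 0 0 0" --pt "0 0 0 0 0 0 0"

```text
time_s: 31.4
tool_pos: [0.5381, 0.3863, 0.0661]
tcp_rot: [-180.0, -0.0, -16.7]
force: [0.2, 0.9, -0.5]
grip_width: 0.0111
gripper_force: 42.1
```

play_rows --pt "0 0 0 0.04 0 0 0" --pt "0 0 0 0.03 0 0 0" --pt "0 0 0 0 0 0 0"

```text
time_s: 31.7
tool_pos: [0.5381, 0.3863, 0.0649]
tcp_rot: [-180.0, -0.0, -16.7]
force: [-1.2, -0.1, 1.3]
grip_width: 0.0109
gripper_force: 42.3
```

play_rows --pt "0 0 0 0.02 0 0 0" --pt "0.3 0 0 0 0 0 0" --pt "0.5 0 0 0 0 0 0" --pt "0.5 0 0 0 0 0 0" --pt "0.5 0 0 -0.5 0 0 0" --pt "0.5 0 0 -1 0 0 0" --pt "0.5 0 0 -1 0 0 0" --pt "0.5 0 0 -1 0 0 0"

```text
time_s: 32.5
tool_pos: [0.5381, 0.3862, 0.1357]
tcp_rot: [-180.0, -0.0, -16.7]
force: [-0.5, 0.1, 0.1]
grip_width: 0.0429
gripper_force: 0.0
```

play_rows --pt "0.5 -1 0 -1 0 0 0" --pt "0.5 -1 0 -1 0 0 0" --pt "0.5 -1 0 -0.5 0 0 0" --pt "0.5 -1 0 0 0 0 0" --pt "0.5 -1 0 0 0 0 0" --pt "0.5 -1 0 0 0 0 0" --pt "0.5 -0.5 0 0 0 0 0" --pt "0.5 0 0 0 0 0 0"

```text
time_s: 33.3
tool_pos: [0.4124, 0.4239, 0.1844]
tcp_rot: [-180.0, 0.0, -16.6]
force: [0.3, -0.1, -0.8]
grip_width: 0.0423
gripper_force: 0.0
```

```bash
python3 - <<'E'
from fit import *
print(read_state()['time_s'])
for cam in('top','side'):
    p,d=camera(cam);P,_,_=pts(cam,d); cv2.imwrite(f'pics/{cam}9.png',p)
    for n,t in (('large_round_lid','large_canister'),('small_round_lid','small_canister'),('square_lid','square_tin'),('oblong_lid','oblong_tin')):
        x,y,z,r=T[t]; N=P[(P[:,2]<z+.035)&(P[:,2]>.002)]; fit(N,n,c=(x,y),z=z+.004)
        L=N[(np.hypot(N[:,0]-x,N[:,1]-y)<r)&(abs(N[:,2]-z-.005)<.006)]
        a=np.linalg.lstsq(np.c_[L[:,:2]-[x,y],np.ones(len(L))],L[:,2],rcond=None)[0]; print('  tilt',a[:2].round(3),'z',a[2].round(4))
E
```

```text
33.3
large_round_lid 1318 rect [0.46   0.1149] [105.3 102.7] 88.8 circ [0.4605 0.115 ] 53.0 knob 55 [0.4599 0.1151] [17.3 17.6] 0.2 0.111
  tilt [0.003 0.   ] z 0.0857
small_round_lid 632 rect [ 0.461  -0.0861] [71.4 74.1] 88.6 circ [ 0.4608 -0.0857] 37.7 knob 51 [ 0.461  -0.0853] [17.7 17.3] 0.7 0.091
  tilt [0.    0.002] z 0.0651
square_lid 1002 rect [ 0.5328 -0.3927] [86.7 86.4] 52.5 circ [ 0.5329 -0.392 ] 59.5 knob 105 [ 0.5327 -0.392 ] [12.7 51.1] 53.7 0.1002
  tilt [-0.    -0.001] z 0.0745
oblong_lid 1023 rect [0.5376 0.3884] [ 75.  115.9] 73.0 circ [0.5379 0.3878] 67.3 knob 125 [0.5369 0.387 ] [13.3 59.2] 73.7 0.081
  tilt [ 0. -0.] z 0.0556
large_round_lid 1060 rect [0.4598 0.1167] [105.3 102.6] 21.1 circ [0.46   0.1165] 54.5 knob 70 [0.4595 0.1165] [18.9 19.7] 39.7 0.1105
  tilt [ 0.013 -0.013] z 0.086
small_round_lid 379 rect [ 0.4578 -0.0818] [73.4 71.1] 33.1 circ [ 0.4589 -0.0844] 40.1 knob 49 [ 0.4588 -0.0849] [23.4 18.2] 84.7 0.09
  tilt [ 0.014 -0.022] z 0.0657
square_lid 365 rect [ 0.5329 -0.3898] [88.5 91.1] 51.7 circ [ 0.532  -0.3898] 60.1 knob 55 [ 0.5313 -0.3889] [14.  52.4] 56.5 0.0996
  tilt [ 0.015 -0.02 ] z 0.0752
oblong_lid 1442 rect [0.5373 0.3883] [ 72.7 119.5] 74.0 circ [0.5369 0.3889] 66.6 knob 185 [0.5355 0.3891] [12.3 59. ] 73.4 0.0813
  tilt [ 0.007 -0.011] z 0.0559
```

View pics/top9.png

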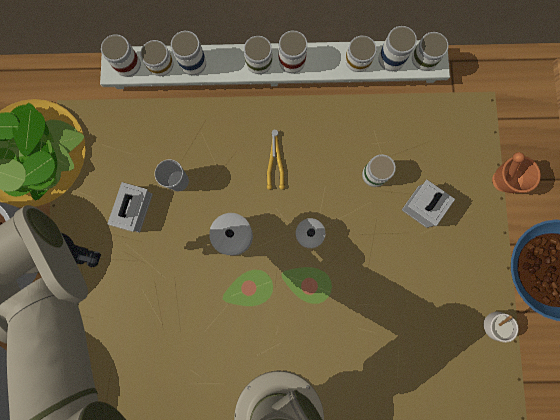

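View pics/side9.png

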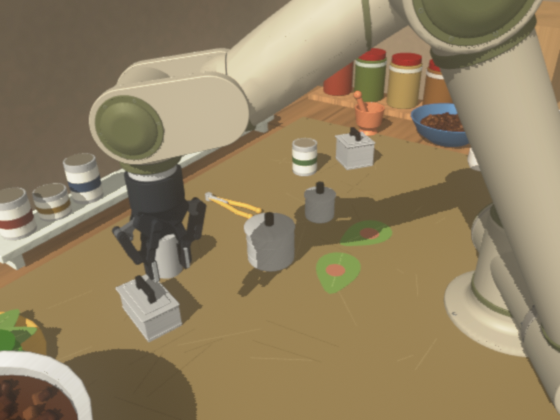

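The top view shows all four lids seated at (231,234), (311,233), (430,203) and (130,207), level and at the right heights. The tumbler (170,174) and tin (380,170) stand where they were, and the side view agrees. I'm handing the job in.

```bash
python3 -c "
from plant import *
print(sign_off())"
```

```text
the job is handed in; nothing more can be done
None
```

All four lids are seated level on their own containers, the tumbler and full tin are where they were, and the job was handed in at about 33 s; `sign_off()` returned no verdict.

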